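# Free the tray sealer's bed and lock it with the power isolated

## Task

Turn the tray sealer's rotary isolator to off, then clear every sealed food tray from its bed into the shallow steel pan, each lying flat on the pan's floor and the right way up. With the bed clear, knock both locking pins fully home with the mallet (only the mallet may press them) and put the mallet back with its head on its white board. Last of all turn the isolator back to on, and leave the other things on the worktop alone.

Things in the scene. Friction and masses are not known exactly. Their poses are not given: they have to be found in the camera images.
- sealer: Tray sealer: low aluminium machine. Origin under the centre of its bed, on the worktop; x away from the robot at yaw 0. The flat bed top is 70 mm above the origin, 286 x 286 mm inside a rim 7 mm wide and 8 mm high. Behind the bed (own x from +150 mm) stand the film roll and raised sealing head, up to 230 mm high: keep clear.
- pan: Shallow empty stainless pan, fixed, 290 (own x) x 220 (own y) x 20 mm high, walls and floor 3 mm. Origin under its centre, on the worktop.
- isolator_box: Grey plastic isolator box, fixed, 110 x 110 x 60 mm high, origin under its centre; the handle is on its top.
- isolator (a joint): Rotary isolator handle, turning about the vertical axis through the box centre: 0 = off (bar 80 degrees clockwise, seen from above, of the box's own x axis), 1.4 rad = on (bar along the box's own x, at the white mark); grows anticlockwise seen from above. A spring snaps it into either end past mid travel; about 0.15 N m.
- isolator_grip (a point): Centre of the black handle bar, on its axis, 86 mm above the worktop. The bar is 90 mm long along this point's x axis, 18 mm wide along its y, 32 mm high (from 70 to 102 mm above the worktop); it turns with the handle.
- board: White plastic board for the mallet, fixed, 130 (own x) x 220 (own y) x 8 mm, origin under its centre.
- mallet: Rubber mallet, 0.4 kg, standing on its head on the board. Head a block 60 (x) x 56 (y) x 70 mm (z); origin at the centre of its lower face. Wooden handle runs along own -x from the head, from 30 to 175 mm from the origin, section 22 mm (y) x 26 mm (z), its middle 35 mm above the origin.
- mallet_head (a point): Centre of the mallet's head, 35 mm above the mallet's origin.
- pin0 (a joint): Locking pin on the bed's centre line, nearer the robot (sealer own x -100 mm): 0 = up, 0.022 m = fully home. Stiff, needs about 9 to 15 N downwards, and stays where it is left.
- pin0_top (a point): Centre of the top of that pin's steel head (26 mm dia): 32 mm above the bed when up, 10 mm when home.
- pin1 (a joint): Locking pin on the bed's centre line, farther from the robot (sealer own x +100 mm): 0 = up, 0.022 m = fully home. Stiff, needs about 9 to 15 N downwards, and stays where it is left.
- pin1_top (a point): Centre of the top of that pin's steel head (26 mm dia): 32 mm above the bed when up, 10 mm when home.
- tray0: Sealed food tray, one of 2 to 4 alike: white plastic block with flat foil lid, 95 (own x) x 56 (own y) x 50 mm high (solid up to 46 mm), 0.2 kg, origin under its centre. On the sealer's bed at the start; may be absent.
- tray1: Sealed food tray, one of 2 to 4 alike: white plastic block with flat foil lid, 95 (own x) x 56 (own y) x 50 mm high (solid up to 46 mm), 0.2 kg, origin under its centre. On the sealer's bed at the start; may be absent.
- tray2: Sealed food tray, one of 2 to 4 alike: white plastic block with flat foil lid, 95 (own x) x 56 (own y) x 50 mm high (solid up to 46 mm), 0.2 kg, origin under its centre. On the sealer's bed at the start; may be absent.
- tray3: Sealed food tray, one of 2 to 4 alike: white plastic block with flat foil lid, 95 (own x) x 56 (own y) x 50 mm high (solid up to 46 mm), 0.2 kg, origin under its centre. On the sealer's bed at the start; may be absent.
- spray: Bystander to leave alone: white plastic bottle, 56 dia x 130 high mm, loose.
- shaker: Bystander to leave alone: steel can-shaped shaker, 56 dia x 90 high mm, loose.
- jar: Bystander to leave alone: glass jar, 68 dia x 100 high mm, loose.
- core: Bystander to leave alone: cardboard film core lying flat, 84 outer, 56 inner dia, 50 high mm, loose.
- mug: Bystander to leave alone: white mug, 80 dia x 90 high mm, loose.

How it is judged:
On the way, in this order (a step that is already met when the one before it is completed fails the run):
1. the isolator is turned to off (value of joint isolator below 0.15 rad), for 0.2 s.
2. with the isolator off, every tray lies flat, right way up, on the pan's floor (value of joint isolator below 0.15 rad and x of tray0 in the frame of pan between -0.115 and 0.115 m and y of tray0 in the frame of pan between -0.085 and 0.085 m and z of each of tray0, tray1, tray2, tray3 in the frame of pan below 0.012 m and angle between each of tray0, tray1, tray2, tray3's own z axis and vertical below 0.15 rad and linear speed of each of tray0, tray1, tray2, tray3 below 0.03 m/s and x of tray1 in the frame of pan between -0.115 and 0.115 m and y of tray1 in the frame of pan between -0.085 and 0.085 m and x of tray2 in the frame of pan between -0.115 and 0.115 m and y of tray2 in the frame of pan between -0.085 and 0.085 m and x of tray3 in the frame of pan between -0.115 and 0.115 m and y of tray3 in the frame of pan between -0.085 and 0.085 m), for 0.2 s.
3. with the isolator off, both locking pins are knocked fully home (value of joint isolator below 0.15 rad and value of joint each of pin0, pin1 above 0.019 m), for 0.2 s.
4. the mallet is put back with its head on the board and let go, isolator still off (value of joint isolator below 0.15 rad and x of mallet_head in the frame of board between -0.065 and 0.065 m and y of mallet_head in the frame of board between -0.11 and 0.11 m and z of mallet_head in the frame of board below 0.055 m and linear speed of mallet below 0.03 m/s and contact force between the fingers and mallet below 0.2 N), for 0.2 s.
5. the isolator is turned back to on (value of joint isolator above 1.25 rad), for 0.2 s.
At the end, for the whole second after the job is handed in: Isolator on (within 0.15 rad of 1.4); every tray present at rest on the pan's floor (underside below 12 mm over the pan's underside, tilt below 0.15 rad); both pins within 3 mm of fully home; centre of the mallet's head over the board, less than 55 mm above its underside, at rest (value of joint isolator above 1.25 rad and x of tray0 in the frame of pan between -0.115 and 0.115 m and y of tray0 in the frame of pan between -0.085 and 0.085 m and z of each of tray0, tray1, tray2, tray3 in the frame of pan below 0.012 m and angle between each of tray0, tray1, tray2, tray3's own z axis and vertical below 0.15 rad and linear speed of each of tray0, tray1, tray2, tray3, mallet below 0.03 m/s and x of tray1 in the frame of pan between -0.115 and 0.115 m and y of tray1 in the frame of pan between -0.085 and 0.085 m and x of tray2 in the frame of pan between -0.115 and 0.115 m and y of tray2 in the frame of pan between -0.085 and 0.085 m and x of tray3 in the frame of pan between -0.115 and 0.115 m and y of tray3 in the frame of pan between -0.085 and 0.085 m and value of joint each of pin0, pin1 above 0.019 m and x of mallet_head in the frame of board between -0.065 and 0.065 m and y of mallet_head in the frame of board between -0.11 and 0.11 m and z of mallet_head in the frame of board below 0.055 m); the robot touches nothing.
It fails at once if a bystander is shifted by more than 50 mm or tipped over (distance of any of spray, shaker, jar, core, mug from where it was at the start of the episode above 0.05 m or angle between any of spray, shaker, jar, core, mug's own z axis and vertical above 0.6 rad).
It fails at once if the robot itself presses a locking pin with more than 8 N (contact force between any of the fingers, the arm and pin0 above 8 N or contact force between any of the fingers, the arm and pin1 above 8 N).
Of tray0, tray1, tray2, tray3 only 2 to 4 are there at a start; the rules pass over those that are not, and their reading is None.
At some moment in a run one of tray0, tray1, tray2, tray3, mallet may be knocked a few centimetres aside while the robot is not near it.
It also fails if it takes over 210 s, if anything falls off the work surface, if the arm or the gripper's body presses on something with over 40 N, if the wrist force passes 120 N, or if a joint passes its speed limit or range.

## Robot

A 6-joint arm with a two-finger parallel gripper is mounted at the origin on the work surface. World frame = base frame: x ahead of the robot, y to its left, z up, the work surface at z = 0. Lengths are in m, angles in rad, forces in N, time in s.
With the tool pointing down it reaches from about 0.25 to 0.775 m from the base axis. Payload 4 kg.
Tool frame: the origin (TCP) lies midway between the tips of the shut fingers; the grasp point (between the pads) lies 19 mm behind it (grip_point_offset is the distance from the TCP to the grasp point, in m); z points along the fingers, y is the line along which they close (so a half turn about z gives the same grasp; the last joint's range is limited). The gripper opens to 94 mm and grips with 3 to 60 N. Pads are 16 mm wide; open, the fingers measure 119 mm over their backs; the gripper's body (75 mm by 177 mm) begins 78 mm behind the grasp point.
Start: joints at [-1.346, 0.087, 1.371, -0, 1.684, -0.103], TCP at [0.177, -0.521, 0.206] pointing down, gripper open.
Joint ranges: [-3.1, 3.1], [-0.76, 2.03], [0.27, 2.55], [-1.08, 4.22], [0.17, 2.65], [-2.57, 2.57]. Speed limits (rad/s): [2.79, 2.79, 3.14, 3.14, 3.14, 3.14].

## Interface

Orientations are given as [roll, pitch, yaw] about the fixed x, y, z axes, in that order (R = Rz(yaw) Ry(pitch) Rx(roll)).
In Python, from bench import * gives the robot as it stands.
- The arm moves only by the tool carry_out, never from a script. Its argument "commands" is a list of rows, each a list of 6 numbers: the shift along the tool's x, y, z in m, then the turn, a rotation vector about the tool's x, y, z in rad. In form: [[tx, ty, tz, rx, ry, rz], ...]. A call has exactly 5 rows; each row is the pose to reach, as a shift and turn from the pose commanded when the call began, along the tool's axes at that moment; what a row does not reach only later rows make up. A row lasts 1/10 s, in which the tool goes at most 50 mm and 8.59 degrees, less where a joint would pass 70% of its speed; a pose out of reach is approached as far as the arm can. A call with a gripper value outside its range is refused whole. "jaw" is the opening, from 0 (shut) to 1 (fully open), set as the call begins (left out, the last holds). The fingers move at their own pace and stop on an object; the grip force is fixed at half the most. Time passes only in rows, so rows that repeat a pose let the fingers close, or fill a call up. It gives the time, the measured TCP pose, the force, the opening and the grip force at its end, in the units of the state.
- get_obs(): the state, without advancing time (a new reading comes with each control period).
- snapshot(name): name is "side" or "top"; returns a dict with "img" (480x640x3 uint8, red, green, blue), "range_z" (480x640 float32, m along the optical axis (not along the pixel's ray), 0 where there is no reading), "fx", "fy", "cx", "cy" (pixels), "R" (3x3) and "t" (3): a world point X has camera coordinates R X + t. Camera axes: x right, y down, z forward; pixel columns grow to the right and rows downward; lengths in m; the calibration is good to about 2 mm. A picture is of the moment at which its call begins.
- close_job(): hands the job in; it is judged then, once.
The state is a dict: "time": time; "joint_positions": joint angles; "qvel": joint speeds; "joint_torque": joint torques, N m; "tool_pos": TCP position; "ee_rot": TCP orientation; "wrist_force": force on the tool from outside, world axes, zero at the start; "wrist_torque": the same for the moment, N m; "width": finger opening in m; "finger_force": force on a finger pad.
Only numpy, scipy, OpenCV 4.12 (cv2) and the standard library are available. Lean on these libraries where they do the work, as an engineer would, in place of code of your own. Each camera call takes 0.05 s, during which the arm holds its last target. There are 200 camera calls.

## Working session

There is one attempt and no reset: what is moved stays moved. The work goes in short steps, Python scripts to look and compute and a tool call to move; the robot and the scene stay as the last step left them, time stands still between calls to the robot, and variables do not carry over. Pictures are saved under pics/ and viewed, at most 14 in all, crops included, and the job is handed in when it is done.

Besides the shell and the picture viewer there is one more tool, called after "Call:" by a JSON object that holds its "op" and its "data". carry_out: Moves the arm, as the interface text tells. Its arguments: {"type":"object","properties":{"commands":{"type":"array","items":{"type":"array","items":{"type":"number"}}},"jaw":{"type":"number"}},"required":["commands"]}

```bash
ls; mkdir -p pics; python3 - <<'E'
from bench import *
import cv2,numpy as np
o=get_obs();print(o)
for n in("top","side"):
    s=snapshot(n);cv2.imwrite(f"pics/{n}0.png",s["img"][:,:,::-1]);np.savez(f"{n}0.npz",**s)
    print(n,s["fx"],s["cx"],s["cy"],s["R"],s["t"])
E
```

```text
pics
{'time': 0.0, 'joint_positions': array([-1.34608251e+00,  8.79512826e-02,  1.37221629e+00,  4.53371019e-06,
        1.68357922e+00, -1.03088697e-01]), 'qvel': array([-0.00072484, -0.00038319,  0.00233572, -0.00011442, -0.00046736,
        0.00019884]), 'joint_torque': array([-2.06141907e-03, -3.40191865e+01, -3.02425039e+01,  7.15989084e-02,
        3.30542272e-02, -1.64097787e-04]), 'tool_pos': array([ 0.17696395, -0.52019249,  0.20432546]), 'ee_rot': array([-3.13945041e+00, -2.26156383e-04,  3.27802774e-01]), 'wrist_force': array([-0.25745863, -0.24162677,  0.18925522]), 'wrist_torque': array([-0.06475525,  0.04448996, -0.02080511]), 'finger_force': 0.0, 'width': 0.09384188707531263}
top 587.4028203924772 316.88018906861606 247.66098126075124 [[ 0.01595438 -0.99968176 -0.01954071]
 [-0.99272814 -0.01350524 -0.11961792]
 [ 0.11931595  0.02130704 -0.99262768]] [0.00624212 0.49905674 1.43678776]
side 504.44821442913184 320.44451486698716 245.72824103495762 [[-0.99921953 -0.03350228  0.02092692]
 [-0.03776351  0.65479276 -0.75486447]
 [ 0.01158689 -0.75506559 -0.65554687]] [0.48267973 0.08605835 1.61651798]
```

View pics/top0.png

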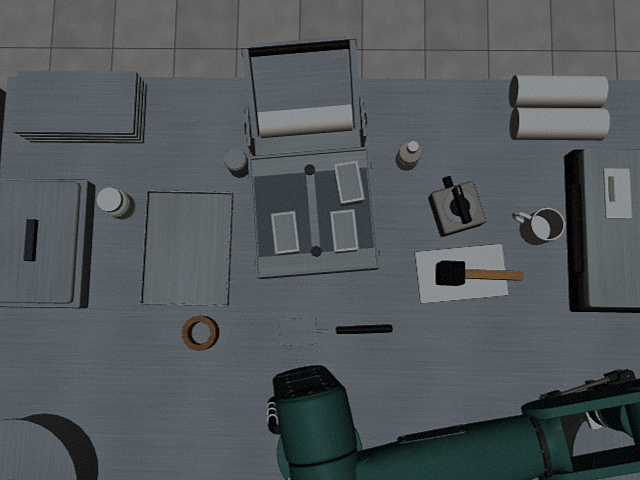

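View pics/side0.png

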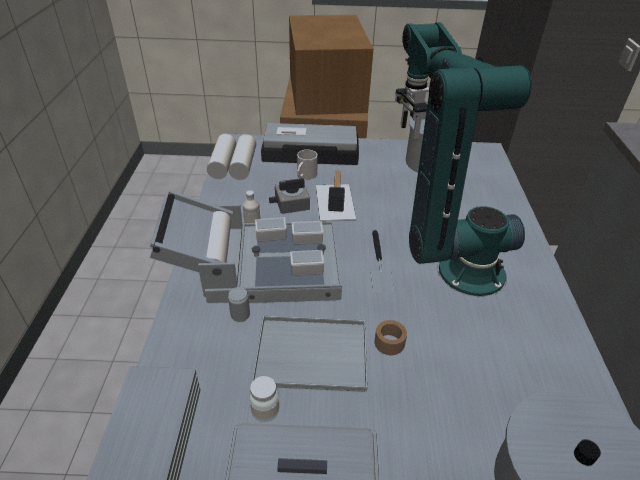

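The top view shows three trays on the bed at (285,232), (344,230) and (348,182), with the pins at (309,170) and (316,251). The empty pan is at (187,248). The isolator is at (459,206), and the mallet head is at (450,273) on the board with its handle pointing right. The side view agrees.

```bash
cat > h.py <<'E'
from bench import *
import numpy as np,cv2
from scipy.spatial.transform import Rotation as Ro
def cloud(s):
    v,u=np.mgrid[:480,:640];z=s["range_z"]
    c=np.stack([(u-s["cx"])*z/s["fx"],(v-s["cy"])*z/s["fy"],z],-1)
    X=(c-s["t"])@s["R"]; X[z==0]=np.nan
    return X
def proj(s,P):
    c=np.asarray(P)@np.asarray(s["R"]).T+s["t"];return c[...,:2]/c[...,2:]*[s["fx"],s["fy"]]+[s["cx"],s["cy"]]
def rect(X,win,z0,z1,minpx=30):
    """min-area rects (cx,cy,w,h,deg) of blobs in pixel window with height in z0..z1"""
    u0,u1,v0,v1=win; m=np.zeros((480,640),np.uint8)
    m[v0:v1,u0:u1]=((X[...,2]>z0)&(X[...,2]<z1))[v0:v1,u0:u1]
    n,l,st,_=cv2.connectedComponentsWithStats(m,connectivity=4)
    out=[]
    for i in range(1,n):
        if st[i,4]<minpx: continue
        P=X[l==i]; (c,sz,a)=cv2.minAreaRect(P[:,:2].astype(np.float32)*1000)
        out.append((np.round(c,1),np.round(sz,1),round(a,1),np.round(np.median(P[:,2])*1000,1),len(P)))
    return out
def move(pos,yaw,pitch=0):
    """tool-axis shift to go to pos with tool down and given yaw (rot_z(yaw)*rotx(pi))"""
    o=get_obs();R=Ro.from_euler("xyz",o["ee_rot"])
    T=Ro.from_euler("xyz",[np.pi,0,yaw])
    return np.round(R.inv().apply(np.array(pos)-o["tool_pos"]),4),np.round((R.inv()*T).as_rotvec(),3)
E
python3 - <<'E'
from h import *
s=dict(np.load("top0.npz"));X=cloud(s)
print("table z",np.nanmedian(X[340:360,200:400,2]))
for n,w,a,b in[("trays",(255,375,155,275),.105,.14),("bed",(240,385,140,285),.064,.09),("pinsup",(295,330,155,265),.085,.108),
 ("pan",(135,240,185,310),.012,.03),("panall",(135,240,185,310),.0015,.03),("isobox",(420,495,170,245),.045,.066),("isobar",(430,485,175,235),.09,.12),
 ("board",(405,520,240,310),.004,.014),("mhead",(425,535,250,295),.068,.1),("mhandle",(425,535,250,295),.045,.062),
 ("core",(175,225,310,355),.03,.07),("bystanders",(60,600,120,260),.07,.15)]:
    print(n);[print("  ",r) for r in rect(X,w,a,b)]
print(X[170,309],X[251,316],X[206,459],X[182,447])
E
```

```text
table z 0.0009004595008887986
trays
   (array([648.1, -60.5]), array([98.7, 58.4]), 10.4, np.float64(120.2), 996)
   (array([531.1, -50.3]), array([98. , 58.3]), 6.8, np.float64(120.2), 1010)
   (array([524.8,  89. ]), array([97.8, 58.2]), 7.6, np.float64(120.4), 1011)
bed
   (array([603.4,  37.5]), array([343.7, 321.2]), 5.6, np.float64(71.7), 12916)
pinsup
   (array([682.3,  34.3]), array([23.9, 24.8]), 57.1, np.float64(99.5), 91)
   (array([482.9,  16.4]), array([23.6, 23.7]), 1.3, np.float64(99.9), 90)
pan
   (array([498.1, 361.5]), array([190.2, 290.8]), 89.5, np.float64(19.3), 362)
   (array([497.7, 327.1]), array([186.7, 289.9]), 90.0, np.float64(19.2), 332)
panall
   (array([500.2, 345.8]), array([320.7, 256.4]), 1.7, np.float64(5.0), 8030)
   (array([446. , 220.6]), array([38.3, 14.8]), 6.7, np.float64(3.2), 45)
isobox
   (array([ 601.5, -332.7]), array([110.8, 112.5]), 17.2, np.float64(60.8), 1411)
isobar
   (array([ 601.1, -331.8]), array([89.7, 20.3]), 18.2, np.float64(102.0), 318)
board
   (array([ 442.8, -347.3]), array([139. , 228.2]), 6.0, np.float64(8.7), 3094)
mhead
[... 421 characters left out ...]
   (array([ 804.3, -577.6]), array([ 29.4, 199.7]), 0.2, np.float64(77.5), 845)
   (array([ 730.4, -209.2]), array([54.3, 50.6]), 70.5, np.float64(94.4), 416)
   (array([ 606.8, -623.9]), array([ 69.3, 269.3]), 88.1, np.float64(95.9), 3141)
   (array([554. , 616.4]), array([198. ,  48.7]), 4.4, np.float64(88.9), 1418)
   (array([ 601.9, -334.4]), array([89.9, 42.1]), 11.1, np.float64(100.1), 437)
   (array([601.9, 516.7]), array([63.8, 61.4]), 31.4, np.float64(99.5), 612)
   (array([ 555.6, -528.5]), array([78.5, 96.6]), 8.4, np.float64(84.6), 412)
[0.67880068 0.03411477 0.10163034] [0.4824059  0.01406605 0.10065962] [ 0.59505594 -0.32524005  0.10087033] [ 0.66818474 -0.3101076   0.03772755]
```

```bash
python3 - <<'E'
from h import *
print(move([.601,-.332,.20],.31), move([.601,-.332,.072],.31))
E
```

```text
(array([ 0.4621, -0.0417,  0.0046]), array([-0.002, -0.   ,  0.018])) (array([ 0.462 , -0.0414,  0.1326]), array([-0.002, -0.   ,  0.018]))
```

Call:
{"op": "carry_out", "data": {"commands": [[0.045,-0.004,0,0,0,0],[0.09,-0.008,0,0,0,0],[0.135,-0.012,0,0,0,0],[0.18,-0.016,0,0,0,0.01],[0.225,-0.02,0,0,0,0.018]], "jaw": 0.6}}

```text
time: 0.6
tool_pos: [0.3849, -0.4282, 0.2049]
ee_rot: [-3.141, 0.0, 0.309]
wrist_force: [-0.9, -0.8, 0.1]
width: 0.0584
finger_force: 0.0
```

Call:
{"op": "carry_out", "data": {"commands": [[0.045,-0.004,0,0,0,0],[0.09,-0.008,0,0,0,0],[0.135,-0.012,0,0,0,0],[0.18,-0.016,0,0,0,0],[0.237,-0.022,0,0,0,0]]}}

```text
time: 1.1
tool_pos: [0.5971, -0.3384, 0.2048]
ee_rot: [-3.141, 0.001, 0.309]
wrist_force: [-0.0, -0.5, 0.9]
width: 0.0563
finger_force: 0.0
```

Call:
{"op": "carry_out", "data": {"commands": [[0,0,0,0,0,0],[0,0,0,0,0,0],[0,0,0,0,0,0],[0,0,0,0,0,0],[0,0,0,0,0,0]]}}

```text
time: 1.6
tool_pos: [0.5949, -0.3401, 0.2063]
ee_rot: [3.141, -0.0, 0.308]
wrist_force: [-0.3, 0.1, -0.6]
width: 0.0568
finger_force: 0.0
```

Call:
{"op": "carry_out", "data": {"commands": [[0.008,-0.006,0.03,0,0,0],[0.008,-0.006,0.065,0,0,0],[0.008,-0.006,0.1,0,0,0],[0.008,-0.006,0.134,0,0,0],[0.008,-0.006,0.134,0,0,0]]}}

```text
time: 2.1
tool_pos: [0.5975, -0.3293, 0.065]
ee_rot: [-3.132, 0.008, 0.309]
wrist_force: [-0.9, -0.7, -0.7]
width: 0.0566
finger_force: 0.0
```

Call:
{"op": "carry_out", "data": {"commands": [[0,0,0,0,0,0],[0,0,0,0,0,0],[0,0,0,0,0,0],[0,0,0,0,0,0],[0,0,0,0,0,0]], "jaw": 0.15}}

```text
time: 2.6
tool_pos: [0.6029, -0.3327, 0.0733]
ee_rot: [3.136, -0.002, 0.31]
wrist_force: [2.6, -8.0, -2.1]
width: 0.02
finger_force: 4.0
```

Call:
{"op": "carry_out", "data": {"commands": [[0,0,0,0,0,0.14],[0,0,0,0,0,0.28],[0,0,0,0,0,0.42],[0,0,0,0,0,0.56],[0,0,0,0,0,0.7]]}}

```text
time: 3.1
tool_pos: [0.6032, -0.3354, 0.0733]
ee_rot: [3.135, -0.008, -0.397]
wrist_force: [3.3, -9.1, -0.6]
width: 0.0178
finger_force: 30.0
```

Call:
{"op": "carry_out", "data": {"commands": [[0,0,0,0,0,0.14],[0,0,0,0,0,0.28],[0,0,0,0,0,0.42],[0,0,0,0,0,0.56],[0,0,0,0,0,0.68]]}}

```text
time: 3.6
tool_pos: [0.602, -0.3367, 0.0733]
ee_rot: [3.139, -0.011, -1.078]
wrist_force: [0.3, -11.6, 0.1]
width: 0.0178
finger_force: 30.0
```

Call:
{"op": "carry_out", "data": {"commands": [[0,0,0,0,0,0],[0,0,0,0,0,0],[0,0,0,0,0,0],[0,0,0,0,0,0],[0,0,0,0,0,0]], "jaw": 0.6}}

```text
time: 4.1
tool_pos: [0.6018, -0.3305, 0.0714]
ee_rot: [3.142, 0.0, -1.069]
wrist_force: [-0.4, -0.5, 0.4]
width: 0.054
finger_force: 0.0
```

Call:
{"op": "carry_out", "data": {"commands": [[0,0,-0.03,0,0,0],[0,0,-0.07,0,0,0],[0,0,-0.11,0,0,0],[0,0,-0.15,0,0,-0.14],[0,0,-0.18,0,0,-0.28]]}}

```text
time: 4.6
tool_pos: [0.6022, -0.3308, 0.2551]
ee_rot: [-3.141, -0.004, -0.784]
wrist_force: [-0.0, 0.5, -0.2]
width: 0.0565
finger_force: 0.0
```

```bash
python3 - <<'E'
from h import *
s=snapshot("top");X=cloud(s)
cv2.imwrite("pics/top1.png",s["img"][:,:,::-1])
print(rect(X,(430,485,175,235),.09,.12));print(rect(X,(255,375,155,275),.105,.14))
print(get_obs()["tool_pos"])
E
```

```text
[(array([ 609.1, -347.6]), array([17.8, 56.6]), 27.1, np.float64(102.5), 167)]
[(array([648.8, -60.3]), array([99.5, 58.4]), 10.5, np.float64(120.4), 1000), (array([531.1, -50.2]), array([97.8, 57.9]), 6.7, np.float64(120.4), 1012), (array([525. ,  88.9]), array([98.9, 58.1]), 7.7, np.float64(120.4), 1008)]
[ 0.60354692 -0.33171015  0.26105336]
```

```bash
python3 - <<'E'
from h import *
print(move([.648,-.061,.26],.18))
E
```

```text
(array([-0.1588, -0.2237, -0.0004]), array([ 0.004, -0.013, -0.96 ]))
```

Call:
{"op": "carry_out", "data": {"commands": [[-0.027,-0.037,0,0,0,-0.14],[-0.053,-0.075,0,0,0,-0.28],[-0.08,-0.112,0,0,0,-0.42],[-0.107,-0.149,0,0,0,-0.56],[-0.133,-0.187,0,0,0,-0.7]], "jaw": 0.78}}

```text
time: 5.15
tool_pos: [0.6409, -0.1028, 0.2511]
ee_rot: [-3.142, 0.0, -0.085]
wrist_force: [0.1, -0.5, -0.6]
width: 0.0733
finger_force: 0.0
```

```bash
python3 - <<'E'
from h import *
print(move([.648,-.061,.26],.18))
E
```

```text
(array([ 0.0035, -0.0423, -0.0089]), array([-0.   ,  0.   , -0.265]))
```

Call:
{"op": "carry_out", "data": {"commands": [[0.002,-0.021,0,0,0,-0.13],[0.0035,-0.0423,0,0,0,-0.265],[0.0035,-0.0423,0,0,0,-0.265],[0.0035,-0.0423,0,0,0,-0.265],[0.0035,-0.0423,0,0,0,-0.265]]}}

```text
time: 5.65
tool_pos: [0.6481, -0.0642, 0.2512]
ee_rot: [3.141, 0.001, 0.172]
wrist_force: [0.8, -0.8, 0.5]
width: 0.073
finger_force: 0.0
```

Call:
{"op": "carry_out", "data": {"commands": [[0,0,0.04,0,0,0],[0,0,0.08,0,0,0],[0,0,0.12,0,0,0],[0,0,0.12,0,0,0],[0,0,0.12,0,0,0]]}}

```text
time: 6.15
tool_pos: [0.648, -0.0641, 0.1313]
ee_rot: [-3.141, 0.001, 0.172]
wrist_force: [-0.4, -0.2, 0.9]
width: 0.073
finger_force: 0.0
```

Call:
{"op": "carry_out", "data": {"commands": [[0,-0.001,0.02,0,0,0.005],[0,-0.001,0.035,0,0,0.01],[0,-0.001,0.047,0,0,0.01],[0,-0.001,0.047,0,0,0.01],[0,-0.001,0.047,0,0,0.01]]}}

```text
time: 6.65
tool_pos: [0.6484, -0.0622, 0.0849]
ee_rot: [3.141, -0.0, 0.165]
wrist_force: [0.1, -0.1, 0.7]
width: 0.0732
finger_force: 0.0
```

Call:
{"op": "carry_out", "data": {"commands": [[0,0,0,0,0,0],[0,0,0,0,0,0],[0,0,0,0,0,0],[0,0,0,0,0,0],[0,0,0,0,0,0]], "jaw": 0.45}}

```text
time: 7.15
tool_pos: [0.6487, -0.062, 0.0854]
ee_rot: [3.141, -0.002, 0.165]
wrist_force: [-0.2, 0.5, 3.0]
width: 0.0558
finger_force: 29.9
```

Call:
{"op": "carry_out", "data": {"commands": [[0,0,-0.02,0,0,0],[0,0,-0.06,0,0,0],[0,0,-0.1,0,0,0],[0,0,-0.13,0,0,0],[0,0,-0.15,0,0,0]]}}

```text
time: 7.65
tool_pos: [0.6486, -0.0622, 0.2371]
ee_rot: [3.14, -0.003, 0.165]
wrist_force: [-0.2, -0.9, -1.1]
width: 0.0562
finger_force: 29.9
```

```bash
python3 - <<'E'
from h import *
print(move([.563,.293,.23],0.0))
E
```

```text
(array([-0.0262, -0.3645,  0.0066]), array([ 0.001, -0.003,  0.165]))
```

Call:
{"op": "carry_out", "data": {"commands": [[-0.003,-0.045,0,0,0,0],[-0.006,-0.09,0,0,0,0],[-0.01,-0.135,0,0,0,0],[-0.013,-0.18,0,0,0,0],[-0.016,-0.225,0,0,0,0]]}}

```text
time: 8.15
tool_pos: [0.5944, 0.1587, 0.2335]
ee_rot: [3.141, 0.002, 0.164]
wrist_force: [0.8, 0.8, -1.8]
width: 0.056
finger_force: 29.9
```

Call:
{"op": "carry_out", "data": {"commands": [[-0.003,-0.045,0,0,0,0.05],[-0.007,-0.09,0,0,0,0.11],[-0.01,-0.139,0,0,0,0.165],[-0.01,-0.139,0,0,0,0.165],[-0.01,-0.139,0,0,0,0.165]]}}

```text
time: 8.65
tool_pos: [0.562, 0.2937, 0.2332]
ee_rot: [3.14, 0.002, 0.003]
wrist_force: [-0.3, -0.0, -1.1]
width: 0.0562
finger_force: 29.9
```

Call:
{"op": "carry_out", "data": {"commands": [[0,0,0.04,0,0,0],[0,0,0.08,0,0,0],[0,0,0.12,0,0,0],[0,0,0.15,0,0,0],[0,0,0.15,0,0,0]]}}

```text
time: 9.15
tool_pos: [0.5593, 0.2891, 0.0775]
ee_rot: [3.136, 0.012, -0.002]
wrist_force: [-0.5, -0.8, -2.0]
width: 0.0557
finger_force: 29.9
```

```bash
python3 - <<'E'
from h import *
print(move([.563,.295,.02],0.0),get_obs()["tool_pos"])
s=snapshot("top");cv2.imwrite("pics/top2.png",s["img"][120:330,80:400][:,:,::-1].repeat(2,0).repeat(2,1))
E
```

```text
(array([ 0.0044, -0.0062,  0.0574]), array([ 0.006,  0.012, -0.002])) [0.55933096 0.2891131  0.07748854]
```

View pics/top2.png

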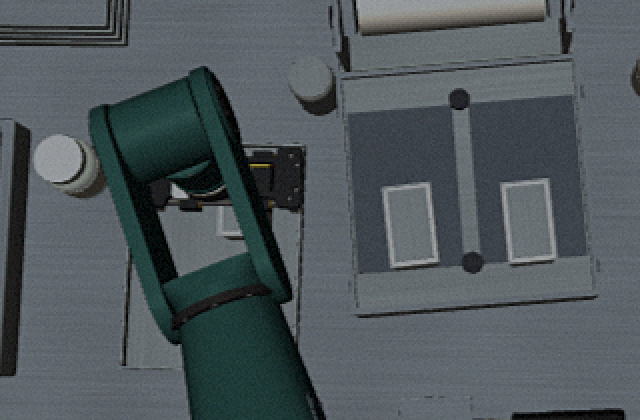

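The crop shows the tray held over the pan's top-right part, clear of the walls. The other two trays haven't moved.

Call:
{"op": "carry_out", "data": {"commands": [[0,-0.001,0.015,0,0,0],[0,-0.002,0.03,0,0,0],[0,-0.002,0.045,0,0,0],[0,-0.002,0.055,0,0,0],[0,-0.002,0.06,0,0,0]]}}

```text
time: 9.7
tool_pos: [0.5619, 0.2944, 0.0225]
ee_rot: [3.14, 0.002, -0.0]
wrist_force: [-0.1, -0.2, -0.7]
width: 0.0557
finger_force: 29.9
```

Call:
{"op": "carry_out", "data": {"commands": [[0,0,0.003,0,0,0],[0,0,0.005,0,0,0],[0,0,0.005,0,0,0],[0,0,0.005,0,0,0],[0,0,0.005,0,0,0]]}}

```text
time: 10.2
tool_pos: [0.5632, 0.2949, 0.0201]
ee_rot: [-3.141, -0.001, -0.0]
wrist_force: [0.8, 0.3, -0.5]
width: 0.0559
finger_force: 29.9
```

Call:
{"op": "carry_out", "data": {"commands": [[0,0,0,0,0,0],[0,0,0,0,0,0],[0,0,0,0,0,0],[0,0,0,0,0,0],[0,0,0,0,0,0]], "jaw": 0.78}}

```text
time: 10.7
tool_pos: [0.5629, 0.2948, 0.0196]
ee_rot: [-3.142, -0.0, -0.0]
wrist_force: [0.1, -0.2, -0.4]
width: 0.0734
finger_force: 0.0
```

Call:
{"op": "carry_out", "data": {"commands": [[0,0,-0.03,0,0,0],[0,0,-0.07,0,0,0],[0,0,-0.11,0,0,0],[0,0,-0.15,0,0,0],[0,0,-0.18,0,0,0]]}}

```text
time: 11.2
tool_pos: [0.5634, 0.295, 0.2029]
ee_rot: [-3.14, -0.003, -0.0]
wrist_force: [0.3, 0.5, 1.1]
width: 0.0733
finger_force: 0.0
```

```bash
python3 - <<'E'
from h import *
s=snapshot("top");X=cloud(s)
print(rect(X,(255,375,155,275),.105,.14))
print(move([.525,.087,.2],.13), get_obs()["tool_pos"])
E
```

```text
[(array([531.5, -50.1]), array([98.1, 58.1]), 6.9, np.float64(120.2), 1013), (array([524.6,  89. ]), array([97.8, 58.6]), 7.1, np.float64(120.3), 1010)]
(array([-0.0405,  0.2089,  0.0074]), array([-0.004, -0.013, -0.13 ])) [0.56543041 0.29581941 0.2088945 ]
```

Call:
{"op": "carry_out", "data": {"commands": [[-0.008,0.042,0,0,0,-0.03],[-0.016,0.084,0,0,0,-0.06],[-0.024,0.126,0,0,0,-0.09],[-0.031,0.168,0,0,0,-0.11],[-0.038,0.207,0,0,0,-0.13]]}}

```text
time: 11.75
tool_pos: [0.5241, 0.0861, 0.1991]
ee_rot: [3.141, 0.0, 0.131]
wrist_force: [1.3, 0.3, 0.7]
width: 0.0731
finger_force: 0.0
```

Call:
{"op": "carry_out", "data": {"commands": [[0,0,0.0,0,0,0],[0,0,0,0,0,0],[0,0,0.025,0,0,0],[0,0,0.05,0,0,0],[0,0,0.065,0,0,0]]}}

```text
time: 12.25
tool_pos: [0.5239, 0.0893, 0.1321]
ee_rot: [-3.141, 0.003, 0.132]
wrist_force: [0.2, -0.4, -0.9]
width: 0.0737
finger_force: 0.0
```

Call:
{"op": "carry_out", "data": {"commands": [[0,0,0,0,0,0],[0,0,0.015,0,0,0],[0,0,0.03,0,0,0],[0,0,0.045,0,0,0],[0,0,0.05,0,0,0]]}}

```text
time: 12.75
tool_pos: [0.5234, 0.0877, 0.0819]
ee_rot: [-3.141, 0.004, 0.13]
wrist_force: [0.2, 0.6, 0.0]
width: 0.0733
finger_force: 0.0
```

Call:
{"op": "carry_out", "data": {"commands": [[0,0,0,0,0,0],[0,0,0,0,0,0],[0,0,0,0,0,0],[0,0,0,0,0,0],[0,0,0,0,0,0]], "jaw": 0.45}}

```text
time: 13.25
tool_pos: [0.5253, 0.0877, 0.0852]
ee_rot: [3.141, -0.002, 0.13]
wrist_force: [0.9, -0.4, 0.9]
width: 0.0558
finger_force: 30.0
```

Call:
{"op": "carry_out", "data": {"commands": [[0,0,-0.02,0,0,0],[0,0,-0.05,0,0,0],[0,0,-0.08,0,0,0],[0,0,-0.1,0,0,0],[0,0,-0.116,0,0,0]]}}

```text
time: 13.75
tool_pos: [0.5249, 0.0878, 0.2019]
ee_rot: [3.141, -0.001, 0.13]
wrist_force: [0.4, 0.7, -2.2]
width: 0.0557
finger_force: 30.0
```

```bash
python3 - <<'E'
from h import *
print(move([.433,.395,.2],0), get_obs()["tool_pos"])
s=snapshot("top");X=cloud(s)
print(rect(X,(135,240,185,310),.04,.06))
E
```

```text
(array([-0.0514, -0.3165,  0.0018]), array([ 0.   , -0.001,  0.13 ])) [0.52493124 0.08779947 0.20193427]
[(array([562.2, 296.1]), array([98.4, 60.1]), 0.9, np.float64(53.4), 908)]
```

Call:
{"op": "carry_out", "data": {"commands": [[-0.007,-0.043,0,0,0,0],[-0.014,-0.086,0,0,0,0],[-0.021,-0.129,0,0,0,0],[-0.028,-0.172,0,0,0,0],[-0.035,-0.215,0,0,0,0]]}}

```text
time: 14.3
tool_pos: [0.4611, 0.2977, 0.1993]
ee_rot: [3.141, 0.001, 0.13]
wrist_force: [0.3, -0.1, -2.1]
width: 0.0559
finger_force: 30.0
```

Call:
{"op": "carry_out", "data": {"commands": [[-0.006,-0.035,0,0,0,0.04],[-0.011,-0.07,0,0,0,0.09],[-0.016,-0.1015,0,0,0,0.13],[-0.016,-0.1015,0,0,0,0.13],[-0.016,-0.1015,0,0,0,0.13]]}}

```text
time: 14.8
tool_pos: [0.4326, 0.3951, 0.1991]
ee_rot: [3.14, 0.001, 0.002]
wrist_force: [-0.1, 0.3, -2.6]
width: 0.0561
finger_force: 30.0
```

Call:
{"op": "carry_out", "data": {"commands": [[0,0,0.03,0,0,0],[0,0,0.06,0,0,0],[0,0,0.09,0,0,0],[0,0,0.12,0,0,0],[0,0,0.13,0,0,0]]}}

```text
time: 15.3
tool_pos: [0.4315, 0.3918, 0.066]
ee_rot: [3.136, 0.006, -0.002]
wrist_force: [-0.2, -1.3, -2.3]
width: 0.0559
finger_force: 30.0
```

Call:
{"op": "carry_out", "data": {"commands": [[0,0,0,0,0,0],[0,0,0.015,0,0,0],[0,0,0.03,0,0,0],[0,0,0.042,0,0,0],[0,0,0.046,0,0,0]]}}

```text
time: 15.8
tool_pos: [0.4322, 0.3942, 0.0223]
ee_rot: [3.139, 0.003, -0.0]
wrist_force: [-0.3, 0.7, -2.5]
width: 0.0554
finger_force: 30.0
```

Call:
{"op": "carry_out", "data": {"commands": [[0,0,0,0,0,0],[0,0,0.002,0,0,0],[0,0,0.004,0,0,0],[0,0,0.005,0,0,0],[0,0,0.005,0,0,0]]}}

```text
time: 16.3
tool_pos: [0.4333, 0.395, 0.0195]
ee_rot: [-3.142, -0.0, -0.0]
wrist_force: [0.7, 0.3, -3.1]
width: 0.0558
finger_force: 30.0
```

Call:
{"op": "carry_out", "data": {"commands": [[0,0,0,0,0,0],[0,0,0,0,0,0],[0,0,0,0,0,0],[0,0,0,0,0,0],[0,0,0,0,0,0]], "jaw": 0.78}}

```text
time: 16.8
tool_pos: [0.4333, 0.3951, 0.0196]
ee_rot: [-3.141, -0.0, -0.0]
wrist_force: [0.2, 0.6, -0.2]
width: 0.0734
finger_force: 0.0
```

Call:
{"op": "carry_out", "data": {"commands": [[0,0,-0.03,0,0,0],[0,0,-0.07,0,0,0],[0,0,-0.11,0,0,0],[0,0,-0.15,0,0,0],[0,0,-0.18,0,0,0]]}}

```text
time: 17.3
tool_pos: [0.4337, 0.3954, 0.2028]
ee_rot: [-3.14, -0.003, -0.0]
wrist_force: [-0.1, -0.2, 0.3]
width: 0.0735
finger_force: 0.0
```

Call:
{"op": "carry_out", "data": {"commands": [[0.008,0.045,0,0,0,0],[0.017,0.09,0,0,0,0],[0.025,0.135,0,0,0,0],[0.033,0.18,0,0,0,0],[0.041,0.225,0,0,0,0]]}}

```text
time: 17.8
tool_pos: [0.4742, 0.1683, 0.1997]
ee_rot: [3.142, -0.001, 0.0]
wrist_force: [0.8, 0.5, -1.0]
width: 0.0732
finger_force: 0.0
```

```bash
python3 - <<'E'
from h import *
s=snapshot("top");X=cloud(s)
print(rect(X,(255,375,155,275),.105,.14),rect(X,(135,240,185,310),.04,.06))
print(move([.531,-.052,.2],.12), get_obs()["tool_pos"])
E
```

```text
[(array([531. , -50.2]), array([97.3, 58. ]), 6.6, np.float64(120.4), 1013)] [(array([432.3, 396.1]), array([96.9, 60.5]), 0.5, np.float64(52.9), 962)]
(array([0.0569, 0.2133, 0.0012]), array([ 0.007, -0.001, -0.127])) [0.47555232 0.16165317 0.19973048]
```

Call:
{"op": "carry_out", "data": {"commands": [[0.011,0.044,0,0,0,-0.03],[0.022,0.088,0,0,0,-0.06],[0.033,0.132,0,0,0,-0.08],[0.045,0.176,0,0,0,-0.1],[0.0567,0.2215,0,0,0,-0.12]]}}

```text
time: 18.35
tool_pos: [0.5311, -0.053, 0.1997]
ee_rot: [3.142, -0.001, 0.121]
wrist_force: [0.4, 0.4, -0.5]
width: 0.0731
finger_force: 0.0
```

Call:
{"op": "carry_out", "data": {"commands": [[0,0,0.0,0,0,0],[0,0,0,0,0,0],[0,0,0.025,0,0,0],[0,0,0.05,0,0,0],[0,0,0.065,0,0,0]]}}

```text
time: 18.85
tool_pos: [0.5297, -0.0496, 0.1326]
ee_rot: [-3.14, 0.002, 0.122]
wrist_force: [-0.7, 0.2, -0.0]
width: 0.0728
finger_force: 0.0
```

Call:
{"op": "carry_out", "data": {"commands": [[0,0,0,0,0,0],[0,0,0.015,0,0,0],[0,0,0.03,0,0,0],[0,0,0.045,0,0,0],[0,0,0.05,0,0,0]]}}

```text
time: 19.35
tool_pos: [0.5295, -0.0513, 0.082]
ee_rot: [-3.14, 0.004, 0.12]
wrist_force: [-0.4, 0.7, 0.0]
width: 0.0733
finger_force: 0.0
```

Call:
{"op": "carry_out", "data": {"commands": [[0,0,0,0,0,0],[0,0,0,0,0,0],[0,0,0,0,0,0],[0,0,0,0,0,0],[0,0,0,0,0,0]], "jaw": 0.45}}

```text
time: 19.85
tool_pos: [0.5313, -0.0517, 0.0851]
ee_rot: [3.141, -0.001, 0.12]
wrist_force: [0.8, -1.0, 1.1]
width: 0.0559
finger_force: 30.0
```

Call:
{"op": "carry_out", "data": {"commands": [[0,0,-0.02,0,0,0],[0,0,-0.05,0,0,0],[0,0,-0.08,0,0,0],[0,0,-0.1,0,0,0],[0,0,-0.116,0,0,0]]}}

```text
time: 20.35
tool_pos: [0.5311, -0.0516, 0.2022]
ee_rot: [3.141, -0.002, 0.12]
wrist_force: [0.8, -0.2, -2.0]
width: 0.0561
finger_force: 30.0
```

```bash
python3 - <<'E'
from h import *
s=snapshot("top");X=cloud(s)
print(rect(X,(135,240,185,310),.04,.06),rect(X,(255,375,155,275),.105,.14))
print(move([.433,.293,.2],0), get_obs()["tool_pos"])
E
```

```text
[(array([561.8, 296.3]), array([97.2, 59.8]), 1.4, np.float64(53.0), 917), (array([432.3, 396. ]), array([96.9, 60. ]), 0.5, np.float64(52.7), 952)] []
(array([-0.0574, -0.3542,  0.0038]), array([ 0.002, -0.006,  0.12 ])) [ 0.53229271 -0.05183557  0.20493104]
```

Call:
{"op": "carry_out", "data": {"commands": [[-0.007,-0.045,0,0,0,0],[-0.014,-0.09,0,0,0,0],[-0.021,-0.135,0,0,0,0],[-0.028,-0.18,0,0,0,0],[-0.036,-0.225,0,0,0,0]]}}

```text
time: 20.9
tool_pos: [0.4671, 0.169, 0.1996]
ee_rot: [3.141, 0.001, 0.119]
wrist_force: [0.5, -0.5, -1.2]
width: 0.0559
finger_force: 30.0
```

Call:
{"op": "carry_out", "data": {"commands": [[-0.007,-0.045,0,0,0,0.04],[-0.014,-0.09,0,0,0,0.08],[-0.02,-0.129,0,0,0,0.12],[-0.02,-0.129,0,0,0,0.12],[-0.02,-0.129,0,0,0,0.12]]}}

```text
time: 21.4
tool_pos: [0.4323, 0.2935, 0.1995]
ee_rot: [3.14, 0.001, 0.002]
wrist_force: [0.9, 0.4, -2.0]
width: 0.0555
finger_force: 30.0
```

Call:
{"op": "carry_out", "data": {"commands": [[0,0,0.03,0,0,0],[0,0,0.06,0,0,0],[0,0,0.09,0,0,0],[0,0,0.12,0,0,0],[0,0,0.13,0,0,0]]}}

```text
time: 21.9
tool_pos: [0.4311, 0.2903, 0.0664]
ee_rot: [3.137, 0.006, -0.002]
wrist_force: [-0.4, 0.3, -2.1]
width: 0.0563
finger_force: 30.0
```

Call:
{"op": "carry_out", "data": {"commands": [[0,0,0,0,0,0],[0,0,0.015,0,0,0],[0,0,0.03,0,0,0],[0,0,0.042,0,0,0],[0,0,0.046,0,0,0]]}}

```text
time: 22.4
tool_pos: [0.4332, 0.2929, 0.0244]
ee_rot: [3.141, -0.0, -0.001]
wrist_force: [0.9, -0.3, -2.0]
width: 0.0559
finger_force: 30.0
```

Call:
{"op": "carry_out", "data": {"commands": [[0,0,0,0,0,0],[0,0,0.002,0,0,0],[0,0,0.004,0,0,0],[0,0,0.005,0,0,0],[0,0,0.005,0,0,0]]}}

```text
time: 22.9
tool_pos: [0.4329, 0.2933, 0.0195]
ee_rot: [3.142, -0.0, -0.0]
wrist_force: [0.2, 0.0, -3.2]
width: 0.0562
finger_force: 30.0
```

Call:
{"op": "carry_out", "data": {"commands": [[0,0,0,0,0,0],[0,0,0,0,0,0],[0,0,0,0,0,0],[0,0,0,0,0,0],[0,0,0,0,0,0]], "jaw": 0.78}}

```text
time: 23.4
tool_pos: [0.433, 0.2933, 0.0196]
ee_rot: [-3.142, -0.0, -0.0]
wrist_force: [0.1, 0.3, 0.1]
width: 0.0736
finger_force: 0.0
```

Call:
{"op": "carry_out", "data": {"commands": [[0,0,-0.03,0,0,0],[0,0,-0.07,0,0,0],[0,0,-0.11,0,0,0],[0,0,-0.15,0,0,0],[0,0,-0.18,0,0,0]]}}

```text
time: 23.9
tool_pos: [0.4335, 0.2936, 0.2026]
ee_rot: [-3.14, -0.003, -0.0]
wrist_force: [0.1, -0.6, 0.1]
width: 0.0735
finger_force: 0.0
```

Call:
{"op": "carry_out", "data": {"commands": [[0,0.045,0,0,0,0],[0,0.09,0,0,0,0],[0,0.135,0,0,0,0],[0,0.18,0,0,0,0],[0,0.225,0,0,0,0]]}}

```text
time: 24.4
tool_pos: [0.4325, 0.0667, 0.1997]
ee_rot: [3.141, -0.001, 0.0]
wrist_force: [0.9, -0.3, -0.6]
width: 0.0732
finger_force: 0.0
```

```bash
python3 - <<'E'
from h import *
s=snapshot("top");X=cloud(s)
cv2.imwrite("pics/top3.png",s["img"][:,:,::-1])
print(rect(X,(135,240,185,310),.04,.06),rect(X,(255,375,155,275),.105,.14))
for n,w,a,b in[("isobar",(430,485,175,235),.09,.12), ("mhead",(415,545,240,310),.068,.1),("mhandle",(415,545,240,310),.045,.062)]: print(n,rect(X,w,a,b))
print(get_obs()["tool_pos"],get_obs()["joint_positions"])
E
```

```text
[(array([561.9, 296.3]), array([97.1, 59.9]), 0.8, np.float64(53.2), 904), (array([432.3, 396. ]), array([96.8, 60.9]), 0.6, np.float64(53.1), 952), (array([432.4, 294.4]), array([60. , 94.8]), 89.6, np.float64(53.1), 929)] []
isobar [(array([ 600.8, -332.3]), array([18.2, 90.5]), 27.7, np.float64(101.9), 291)]
mhead [(array([ 439.6, -311.3]), array([59.6, 56.2]), 89.0, np.float64(78.5), 590)]
mhandle [(array([ 437.1, -416.1]), array([139.2,  22.5]), 88.9, np.float64(56.1), 508)]
[0.43270784 0.06020116 0.19968516] [ 0.01359998 -0.16672584  1.62720131 -0.00656793  1.68068222  1.59097265]
```

View pics/top3.png

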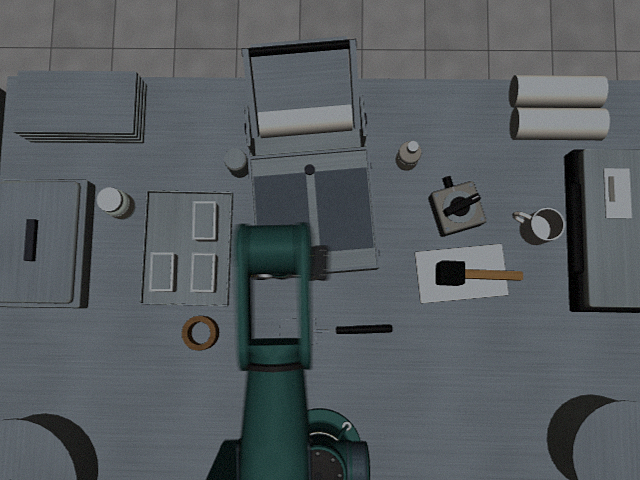

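All three trays are in the pan, at (204,220), (162,272) and (203,272). The bed is clear, the isolator bar is at off, and the mallet hasn't moved.

Call:
{"op": "carry_out", "data": {"commands": [[0.001,0.045,0,0,0,-0.14],[0.002,0.09,0,0,0,-0.28],[0.003,0.135,0,0,0,-0.42],[0.004,0.18,0,0,0,-0.56],[0.005,0.225,0,0,0,-0.7]], "jaw": 0.83}}

```text
time: 24.95
tool_pos: [0.4378, -0.1432, 0.1997]
ee_rot: [3.141, -0.001, 0.642]
wrist_force: [1.0, 0.4, 0.2]
width: 0.078
finger_force: 0.0
```

```bash
python3 - <<'E'
from h import *
print(move([.4393,-.3113,.2],1.548), get_obs()["tool_pos"])
E
```

```text
(array([-0.0995,  0.1356, -0.0002]), array([ 0.001, -0.   , -0.906])) [ 0.43780668 -0.14316119  0.19972128]
```

Call:
{"op": "carry_out", "data": {"commands": [[-0.025,0.03,0,0,0,-0.14],[-0.05,0.06,0,0,0,-0.28],[-0.074,0.089,0,0,0,-0.42],[-0.0984,0.1188,0,0,0,-0.56],[-0.0984,0.1188,0,0,0,-0.7]]}}

```text
time: 25.45
tool_pos: [0.4286, -0.2997, 0.1988]
ee_rot: [-3.141, 0.001, 1.337]
wrist_force: [0.4, 0.3, -0.6]
width: 0.0778
finger_force: 0.0
```

Call:
{"op": "carry_out", "data": {"commands": [[0,0,0,0,0,-0.1],[0,0,0,0,0,-0.148],[0,0,0,0,0,-0.148],[0,0,0,0,0,-0.148],[0,0,0,0,0,-0.148]]}}

```text
time: 25.95
tool_pos: [0.4295, -0.2956, 0.1995]
ee_rot: [3.142, 0.0, 1.484]
wrist_force: [-0.6, 0.3, 0.2]
width: 0.0778
finger_force: 0.0
```

```bash
python3 - <<'E'
from h import *
print(move([.4393,-.3113,.034],1.548), get_obs()["tool_pos"],get_obs()["ee_rot"])
s=snapshot("side");cv2.imwrite("pics/s3.png",s["img"][:,:,::-1])
E
```

```text
(array([-0.0148,  0.0112,  0.1655]), array([ 0.   ,  0.   , -0.064])) [ 0.42946084 -0.29559705  0.19953391] [3.14151710e+00 1.34931320e-04 1.48373184e+00]
```

Call:
{"op": "carry_out", "data": {"commands": [[-0.0148,0.0112,0.02,0,0,-0.064],[-0.0148,0.0112,0.04,0,0,-0.064],[-0.0148,0.0112,0.06,0,0,-0.064],[-0.0148,0.0112,0.07,0,0,-0.064],[-0.0148,0.0112,0.07,0,0,-0.064]]}}

```text
time: 26.5
tool_pos: [0.4384, -0.3106, 0.1277]
ee_rot: [-3.139, -0.002, 1.548]
wrist_force: [0.4, -0.1, 0.1]
width: 0.078
finger_force: 0.0
```

```bash
python3 - <<'E'
from h import *
print(move([.4393,-.3113,.034],1.548), get_obs()["tool_pos"],get_obs()["ee_rot"])
E
```

```text
(array([-0.0009,  0.0012,  0.0937]), array([-0.003, -0.002,  0.   ])) [ 0.43841777 -0.310642    0.12773278] [-3.13881300e+00 -2.27071162e-03  1.54813848e+00]
```

Call:
{"op": "carry_out", "data": {"commands": [[0,0.001,0.02,0,0,0],[0,0.001,0.04,0,0,0],[0,0.001,0.055,0,0,0],[0,0.001,0.07,0,0,0],[0,0.001,0.08,0,0,0]]}}

```text
time: 27.0
tool_pos: [0.4402, -0.3114, 0.0487]
ee_rot: [-3.141, -0.0, 1.548]
wrist_force: [-0.1, -0.4, 0.5]
width: 0.0777
finger_force: 0.0
```

Call:
{"op": "carry_out", "data": {"commands": [[0,0,0.005,0,0,0],[0,0,0.01,0,0,0],[0,0,0.0155,0,0,0],[0,0,0.0155,0,0,0],[0,0,0.0155,0,0,0]]}}

```text
time: 27.5
tool_pos: [0.4404, -0.3116, 0.0343]
ee_rot: [3.141, 0.0, 1.548]
wrist_force: [-0.3, 1.0, 0.3]
width: 0.0781
finger_force: 0.0
```

Call:
{"op": "carry_out", "data": {"commands": [[0,0,0,0,0,0],[0,0,0,0,0,0],[0,0,0,0,0,0],[0,0,0,0,0,0],[0,0,0,0,0,0]], "jaw": 0.4}}

```text
time: 28.0
tool_pos: [0.4393, -0.3116, 0.0344]
ee_rot: [-3.14, 0.0, 1.548]
wrist_force: [-4.7, 0.9, 4.7]
width: 0.0561
finger_force: 30.0
```

Call:
{"op": "carry_out", "data": {"commands": [[0,0,-0.015,0,0,0],[0,0,-0.03,0,0,0],[0,0,-0.06,0,0,0],[0,0,-0.09,0,0,0],[0,0,-0.13,0,0,0]]}}

```text
time: 28.5
tool_pos: [0.4396, -0.3104, 0.163]
ee_rot: [-3.139, -0.003, 1.548]
wrist_force: [0.3, -0.1, -4.7]
width: 0.0557
finger_force: 30.0
```

Call:
{"op": "carry_out", "data": {"commands": [[0,0,-0.03,0,0,0],[0,0,-0.05,0,0,0],[0,0,-0.05,0,0,0],[0,0,-0.05,0,0,0],[0,0,-0.05,0,0,0]]}}

```text
time: 29.0
tool_pos: [0.4396, -0.3107, 0.2115]
ee_rot: [-3.139, -0.003, 1.548]
wrist_force: [-0.4, 0.5, -3.9]
width: 0.0559
finger_force: 30.0
```

```bash
python3 - <<'E'
from h import *
s=snapshot("side");cv2.imwrite("pics/s4.png",s["img"][100:300,180:480][:,:,::-1].repeat(2,0).repeat(2,1))
print(move([.483,.016,.21],.089), get_obs()["tool_pos"])
E
```

```text
(array([0.3276, 0.0361, 0.0023]), array([-0.005,  0.   ,  1.459])) [ 0.43951979 -0.31073274  0.21144294]
```

View pics/s4.png

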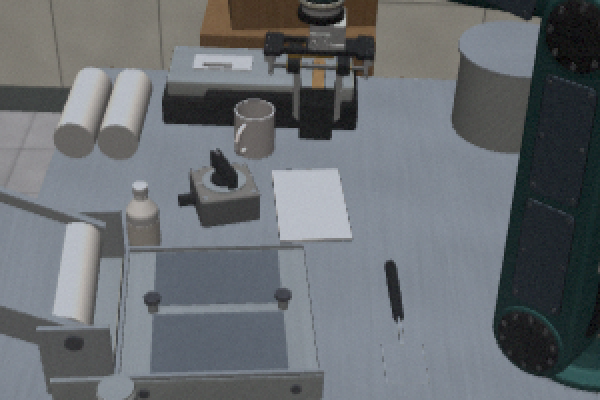

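The mallet head is gripped squarely and lifted clear, and the board is empty. Both pins are still up.

Call:
{"op": "carry_out", "data": {"commands": [[0.04,0.005,0,0,0,0.12],[0.08,0.01,0,0,0,0.24],[0.12,0.015,0,0,0,0.36],[0.16,0.02,0,0,0,0.48],[0.2,0.025,0,0,0,0.6]]}}

```text
time: 29.55
tool_pos: [0.4692, -0.1103, 0.2123]
ee_rot: [-3.139, 0.0, 0.943]
wrist_force: [-0.3, -0.5, -4.8]
width: 0.0561
finger_force: 30.0
```

Call:
{"op": "carry_out", "data": {"commands": [[0,0,0,0,0,0.12],[0,0,0,0,0,0.24],[0,0,0,0,0,0.36],[0,0,0,0,0,0.48],[0,0,0,0,0,0.6]]}}

```text
time: 30.05
tool_pos: [0.4692, -0.1117, 0.2122]
ee_rot: [-3.14, 0.002, 0.344]
wrist_force: [0.4, 0.3, -4.6]
width: 0.0561
finger_force: 30.0
```

Call:
{"op": "carry_out", "data": {"commands": [[0,0,0,0,0,0],[0,0,0,0,0,0],[0,0,0,0,0,0],[0,0,0,0,0,0],[0,0,0,0,0,0]]}}

```text
time: 30.55
tool_pos: [0.4697, -0.1121, 0.2139]
ee_rot: [3.142, 0.0, 0.349]
wrist_force: [-0.6, 0.6, -3.8]
width: 0.0555
finger_force: 30.0
```

```bash
python3 - <<'E'
from h import *
print(move([.483,.016,.21],.089), get_obs()["tool_pos"],get_obs()["ee_rot"])
E
```

```text
(array([ 0.0562, -0.1159,  0.0039]), array([0.  , 0.  , 0.26])) [ 0.46974966 -0.11211863  0.21394284] [3.14154067e+00 4.44875009e-05 3.48756069e-01]
```

Call:
{"op": "carry_out", "data": {"commands": [[0.014,-0.029,0,0,0,0.065],[0.028,-0.058,0,0,0,0.13],[0.042,-0.087,0,0,0,0.195],[0.0562,-0.1159,0,0,0,0.26],[0.0562,-0.1159,0,0,0,0.26]]}}

```text
time: 31.05
tool_pos: [0.4831, 0.0194, 0.2141]
ee_rot: [-3.14, -0.001, 0.093]
wrist_force: [-0.1, -1.1, -3.4]
width: 0.0558
finger_force: 30.0
```

Call:
{"op": "carry_out", "data": {"commands": [[0,0,0,0,0,0],[0,0,0.02,0,0,0],[0,0,0.04,0,0,0],[0,0,0.055,0,0,0],[0,0,0.07,0,0,0]]}}

```text
time: 31.55
tool_pos: [0.4829, 0.0146, 0.1432]
ee_rot: [3.141, 0.0, 0.087]
wrist_force: [0.1, -0.5, -4.7]
width: 0.0556
finger_force: 30.0
```

Call:
{"op": "carry_out", "data": {"commands": [[0,0,0,0,0,0],[0,0,0,0,0,0],[0,0,0,0,0,0],[0,0,0,0,0,0],[0,0,0,0,0,0]]}}

```text
time: 32.05
tool_pos: [0.4835, 0.0159, 0.1449]
ee_rot: [3.141, -0.002, 0.088]
wrist_force: [-0.2, -0.3, -3.3]
width: 0.0559
finger_force: 30.0
```

Call:
{"op": "carry_out", "data": {"commands": [[0,0,0.01,0,0,0],[0,0,0.018,0,0,0],[0,0,0.023,0,0,0],[0,0,0.028,0,0,0],[0,0,0.033,0,0,0]]}}

```text
time: 32.55
tool_pos: [0.483, 0.0161, 0.1125]
ee_rot: [3.141, -0.001, 0.088]
wrist_force: [-2.4, -0.4, 7.0]
width: 0.056
finger_force: 30.0
```

Call:
{"op": "carry_out", "data": {"commands": [[0,0,0.002,0,0,0],[0,0,0.004,0,0,0],[0,0,0.006,0,0,0],[0,0,0.008,0,0,0],[0,0,0.008,0,0,0]]}}

```text
time: 33.05
tool_pos: [0.483, 0.0161, 0.1062]
ee_rot: [3.141, -0.001, 0.088]
wrist_force: [-5.5, 0.7, 12.6]
width: 0.056
finger_force: 30.0
```

Call:
{"op": "carry_out", "data": {"commands": [[0,0,0.002,0,0,0],[0,0,0.004,0,0,0],[0,0,0.005,0,0,0],[0,0,0.005,0,0,0],[0,0,0.005,0,0,0]]}}

```text
time: 33.55
tool_pos: [0.484, 0.0161, 0.1058]
ee_rot: [3.141, -0.005, 0.089]
wrist_force: [-11.4, 1.3, 27.8]
width: 0.0558
finger_force: 30.0
```

Call:
{"op": "carry_out", "data": {"commands": [[0,0,-0.015,0,0,0],[0,0,-0.03,0,0,0],[0,0,-0.045,0,0,0],[0,0,-0.05,0,0,0],[0,0,-0.05,0,0,0]]}}

```text
time: 34.05
tool_pos: [0.4833, 0.016, 0.1481]
ee_rot: [3.141, -0.001, 0.088]
wrist_force: [0.2, 0.6, -4.1]
width: 0.0556
finger_force: 30.0
```

```bash
python3 - <<'E'
from h import *
s=snapshot("side");X=cloud(s);np.savez("s5.npz",**s)
p=proj(s,np.array([[.483,.016,.102],[.483,.016,.08],[.682,.034,.102]]));print(p)
cv2.imwrite("pics/s5.png",cv2.resize(s["img"][200:300,220:370][:,:,::-1],None,fx=4,fy=4))
print(move([.682,.034,.16],.089), get_obs()["tool_pos"])
E
```

```text
[[320.98558826 246.15290194]
 [320.83147361 251.52739596]
 [255.31151631 247.56257818]]
(array([ 0.2   , -0.0003, -0.0129]), array([-0.   ,  0.001, -0.001])) [0.48277023 0.01605085 0.14726519]
```

View pics/s5.png

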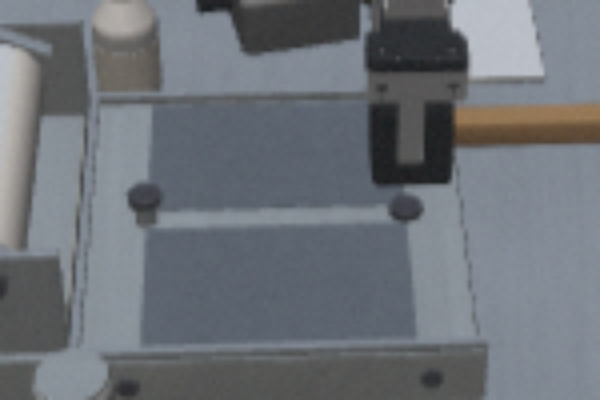

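Pin0's head, at (405,207) in the crop, is down against the bed. Pin1, at (145,195), is still up.

Call:
{"op": "carry_out", "data": {"commands": [[0.04,0,-0.008,0,0,0],[0.08,0,-0.008,0,0,0],[0.12,0,-0.008,0,0,0],[0.16,0,-0.008,0,0,0],[0.185,0,-0.008,0,0,0]]}}

```text
time: 34.6
tool_pos: [0.6688, 0.0325, 0.1528]
ee_rot: [-3.141, 0.003, 0.088]
wrist_force: [0.2, -0.5, -4.0]
width: 0.0559
finger_force: 30.0
```

Call:
{"op": "carry_out", "data": {"commands": [[0.005,0,0,0,0,0],[0.01,0,0,0,0,0],[0.013,0,0,0,0,0],[0.013,0,0,0,0,0],[0.013,0,0,0,0,0]]}}

```text
time: 35.1
tool_pos: [0.6796, 0.0334, 0.1564]
ee_rot: [3.141, -0.0, 0.088]
wrist_force: [0.1, 0.7, -3.3]
width: 0.0557
finger_force: 30.0
```

```bash
python3 - <<'E'
from h import *
print(move([.682,.034,.14],.089), get_obs()["tool_pos"],get_obs()["wrist_force"])
s=snapshot("side")
cv2.imwrite("pics/s6.png",cv2.resize(s["img"][140:310,140:380][:,:,::-1],None,fx=3,fy=3))
E
```

```text
(array([ 0.0024, -0.0004,  0.0164]), array([ 0.   , -0.   , -0.001])) [0.67960243 0.03340981 0.15642332] [ 0.11540119  0.69874964 -3.32177005]
```

View pics/s6.png

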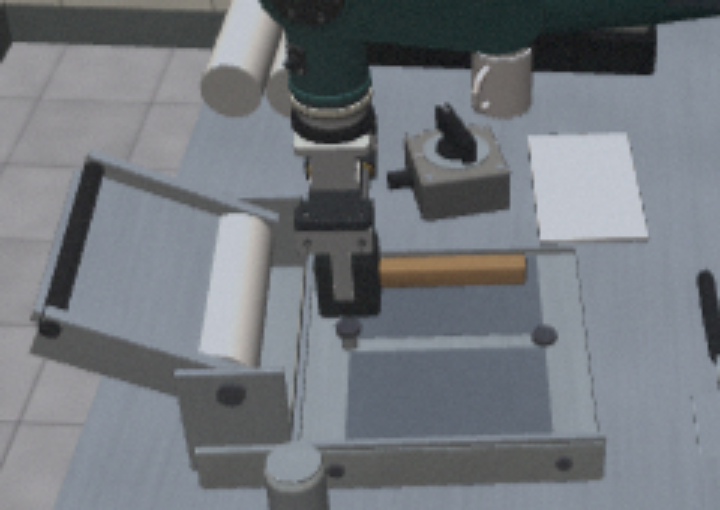

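The mallet is over pin1, at (347,330), and clear of the film roll. I'll press now from TCP z of about 0.156, with home expected at 0.106.

Call:
{"op": "carry_out", "data": {"commands": [[0.001,0,0.012,0,0,0],[0.002,0,0.022,0,0,0],[0.002,0,0.03,0,0,0],[0.002,0,0.036,0,0,0],[0.002,0,0.041,0,0,0]]}}

```text
time: 35.65
tool_pos: [0.6816, 0.0337, 0.1167]
ee_rot: [3.141, 0.001, 0.088]
wrist_force: [-6.5, -0.4, 6.0]
width: 0.0558
finger_force: 30.0
```

Call:
{"op": "carry_out", "data": {"commands": [[0,0,0.003,0,0,0],[0,0,0.006,0,0,0],[0,0,0.009,0,0,0],[0,0,0.012,0,0,0],[0,0,0.012,0,0,0]]}}

```text
time: 36.15
tool_pos: [0.6816, 0.0337, 0.1061]
ee_rot: [3.141, -0.0, 0.088]
wrist_force: [-6.0, -0.4, 7.0]
width: 0.0556
finger_force: 30.0
```

Call:
{"op": "carry_out", "data": {"commands": [[0,0,0.002,0,0,0],[0,0,0.004,0,0,0],[0,0,0.005,0,0,0],[0,0,0.005,0,0,0],[0,0,0.005,0,0,0]]}}

```text
time: 36.65
tool_pos: [0.6816, 0.0337, 0.106]
ee_rot: [3.141, -0.003, 0.088]
wrist_force: [-11.5, -0.1, 20.3]
width: 0.0557
finger_force: 30.0
```

Call:
{"op": "carry_out", "data": {"commands": [[0,0,-0.02,0,0,0],[0,0,-0.05,0,0,0],[0,0,-0.08,0,0,0],[0,0,-0.1,0,0,0],[0,0,-0.115,0,0,0]]}}

```text
time: 37.15
tool_pos: [0.6827, 0.0337, 0.2145]
ee_rot: [3.141, -0.002, 0.088]
wrist_force: [0.7, -0.2, -4.4]
width: 0.0556
finger_force: 30.0
```

Call:
{"op": "carry_out", "data": {"commands": [[-0.04,0.02,0,0,0,0],[-0.08,0.04,0,0,0,0],[-0.12,0.06,0,0,0,0],[-0.16,0.08,0,0,0,0],[-0.2,0.1,0,0,0,0]]}}

```text
time: 37.65
tool_pos: [0.4899, -0.0842, 0.2119]
ee_rot: [-3.141, 0.001, 0.089]
wrist_force: [0.9, -1.3, -3.9]
width: 0.0559
finger_force: 30.0
```

```bash
python3 - <<'E'
from h import *
print(move([.4393,-.3113,.21],1.548), get_obs()["tool_pos"])
s=snapshot("top");X=cloud(s);print([X[v,u]*1000 for u,v in((309,170),(308,172))], rect(X,(295,330,155,265),.085,.108,10))
E
```

```text
(array([-0.0705,  0.2217,  0.002 ]), array([-1.000e-03,  1.000e-03, -1.459e+00])) [ 0.48986885 -0.08419656  0.21194065]
[array([683.62905285,  34.81879645,  82.79620017]), array([679.22773733,  37.27457903,  80.3022764 ])] []
```

Call:
{"op": "carry_out", "data": {"commands": [[-0.01,0.036,0,0,0,-0.12],[-0.02,0.072,0,0,0,-0.24],[-0.03,0.108,0,0,0,-0.36],[-0.04,0.144,0,0,0,-0.48],[-0.05,0.18,0,0,0,-0.6]]}}

```text
time: 38.2
tool_pos: [0.4574, -0.2684, 0.2122]
ee_rot: [-3.141, -0.0, 0.693]
wrist_force: [0.3, 0.5, -4.2]
width: 0.0556
finger_force: 30.0
```

Call:
{"op": "carry_out", "data": {"commands": [[0,0,0,0,0,-0.12],[0,0,0,0,0,-0.24],[0,0,0,0,0,-0.36],[0,0,0,0,0,-0.48],[0,0,0,0,0,-0.6]]}}

```text
time: 38.7
tool_pos: [0.4577, -0.2671, 0.212]
ee_rot: [-3.14, -0.001, 1.293]
wrist_force: [0.7, 0.2, -4.1]
width: 0.0559
finger_force: 30.0
```

Call:
{"op": "carry_out", "data": {"commands": [[0,0,0,0,0,-0.12],[0,0,0,0,0,-0.2],[0,0,0,0,0,-0.2],[0,0,0,0,0,-0.2],[0,0,0,0,0,-0.2]]}}

```text
time: 39.2
tool_pos: [0.4578, -0.2672, 0.2126]
ee_rot: [-3.141, -0.0, 1.487]
wrist_force: [-0.3, 0.1, -2.5]
width: 0.0562
finger_force: 30.0
```

```bash
python3 - <<'E'
from h import *
print(move([.4393,-.3113,.21],1.548), get_obs()["tool_pos"],get_obs()["ee_rot"])
E
```

```text
(array([-0.0455, -0.0148,  0.0026]), array([-0.001, -0.   , -0.061])) [ 0.45783583 -0.26715556  0.21264083] [-3.14099404e+00 -3.69578835e-04  1.48712870e+00]
```

Call:
{"op": "carry_out", "data": {"commands": [[-0.023,-0.007,0,0,0,-0.03],[-0.0455,-0.0148,0,0,0,-0.061],[-0.0455,-0.0148,0.03,0,0,-0.061],[-0.0455,-0.0148,0.06,0,0,-0.061],[-0.0455,-0.0148,0.08,0,0,-0.061]]}}

```text
time: 39.7
tool_pos: [0.4384, -0.3109, 0.1306]
ee_rot: [-3.139, -0.002, 1.548]
wrist_force: [0.8, 0.4, -3.4]
width: 0.0559
finger_force: 30.0
```

Call:
{"op": "carry_out", "data": {"commands": [[0,0,0.02,0,0,0],[0,0,0.04,0,0,0],[0,0,0.06,0,0,0],[0,0,0.075,0,0,0],[0,0,0.082,0,0,0]]}}

```text
time: 40.2
tool_pos: [0.4386, -0.3107, 0.0491]
ee_rot: [-3.139, -0.002, 1.549]
wrist_force: [-0.6, 0.2, -5.1]
width: 0.0558
finger_force: 30.0
```

Call:
{"op": "carry_out", "data": {"commands": [[0,0,0.004,0,0,0],[0,0,0.008,0,0,0],[0,0,0.012,0,0,0],[0,0,0.015,0,0,0],[0,0,0.015,0,0,0]]}}

```text
time: 40.7
tool_pos: [0.4393, -0.3114, 0.0359]
ee_rot: [-3.141, -0.0, 1.549]
wrist_force: [0.1, 0.1, -4.9]
width: 0.0558
finger_force: 30.0
```

Call:
{"op": "carry_out", "data": {"commands": [[0,0,0.0005,0,0,0],[0,0,0.001,0,0,0],[0,0,0.0015,0,0,0],[0,0,0.002,0,0,0],[0,0,0.002,0,0,0]]}}

```text
time: 41.2
tool_pos: [0.4395, -0.3115, 0.0343]
ee_rot: [3.141, 0.0, 1.549]
wrist_force: [0.5, 0.3, -2.5]
width: 0.0558
finger_force: 30.0
```

Call:
{"op": "carry_out", "data": {"commands": [[0,0,0,0,0,0],[0,0,0,0,0,0],[0,0,0,0,0,0],[0,0,0,0,0,0],[0,0,0,0,0,0]], "jaw": 0.83}}

```text
time: 41.7
tool_pos: [0.4395, -0.3116, 0.0343]
ee_rot: [3.141, 0.0, 1.549]
wrist_force: [0.1, -0.1, -0.3]
width: 0.078
finger_force: 0.0
```

Call:
{"op": "carry_out", "data": {"commands": [[0,0,-0.03,0,0,0],[0,0,-0.07,0,0,0],[0,0,-0.11,0,0,0],[0,0,-0.15,0,0,0],[0,0,-0.17,0,0,0]]}}

```text
time: 42.2
tool_pos: [0.4405, -0.3124, 0.2088]
ee_rot: [3.136, 0.005, 1.549]
wrist_force: [0.1, -0.9, -0.4]
width: 0.0779
finger_force: 0.0
```

Call:
{"op": "carry_out", "data": {"commands": [[-0.01,0.02,0,0,0,0.12],[-0.01,0.05,0,0,0,0.24],[-0.01,0.08,0,0,0,0.36],[-0.015,0.12,0,0,0,0.48],[-0.02,0.16,0,0,0,0.6]], "jaw": 0.6}}

```text
time: 42.7
tool_pos: [0.6002, -0.335, 0.2043]
ee_rot: [3.141, 0.0, 0.944]
wrist_force: [0.1, -0.1, -0.3]
width: 0.056
finger_force: 0.0
```

Call:
{"op": "carry_out", "data": {"commands": [[0,0,0,0,0,0.12],[0,0,0,0,0,0.24],[0,0,0,0,0,0.36],[0,0,0,0,0,0.48],[0,0,0,0,0,0.6]]}}

```text
time: 43.2
tool_pos: [0.599, -0.3349, 0.2037]
ee_rot: [-3.141, 0.0, 0.344]
wrist_force: [0.2, 0.1, -0.5]
width: 0.0563
finger_force: 0.0
```

Call:
{"op": "carry_out", "data": {"commands": [[0,0,0,0,0,0.12],[0,0,0,0,0,0.24],[0,0,0,0,0,0.36],[0,0,0,0,0,0.48],[0,0,0,0,0,0.6]]}}

```text
time: 43.7
tool_pos: [0.5989, -0.3349, 0.2038]
ee_rot: [-3.142, 0.0, -0.256]
wrist_force: [0.5, 0.3, 0.6]
width: 0.0565
finger_force: 0.0
```

```bash
python3 - <<'E'
from h import *
s=snapshot("top");X=cloud(s);cv2.imwrite("pics/top7.png",s["img"][:,:,::-1])
for n,w,a,b in[("isobar",(430,485,175,235),.09,.12), ("mhead",(415,545,240,310),.068,.1),("mhandle",(415,545,240,310),.045,.062),("pan",(135,240,185,310),.04,.06)]: print(n,rect(X,w,a,b))
s=snapshot("side");cv2.imwrite("pics/s7.png",s["img"][:,:,::-1])
print(move([.601,-.334,.2],-1.08), get_obs()["tool_pos"],get_obs()["ee_rot"],get_obs()["joint_positions"][5])
E
```

```text
isobar [(array([ 606.4, -342.9]), array([17.6, 65.2]), 27.3, np.float64(102.8), 162)]
mhead []
mhandle [(array([ 437.9, -428.9]), array([114.5,  22.6]), 88.7, np.float64(56.2), 414)]
pan [(array([561.7, 296. ]), array([97.4, 59.9]), 1.2, np.float64(53.2), 915), (array([432.6, 294.7]), array([94.4, 60.8]), 0.4, np.float64(53.2), 923), (array([404.6, 386.4]), array([60.6, 96.6]), 87.1, np.float64(53.1), 950)]
(array([ 0.0018, -0.0014,  0.0038]), array([0.   , 0.   , 0.829])) [ 0.5988966  -0.33492796  0.20382891] [-3.14157454e+00  2.29392474e-04 -2.50635174e-01] 1.2289621766293368
```

View pics/s7.png

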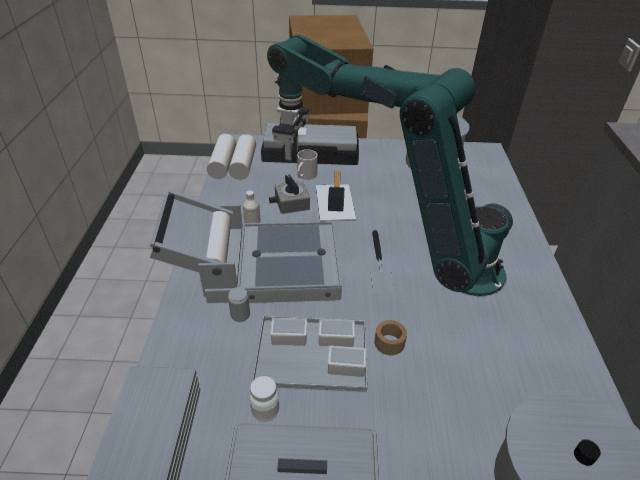

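The mallet is back on the board at (336,200). Both pins are down and the isolator is still off. One tray was knocked about 29 mm in the pan, but it is still flat and inside the limits, at pan x −93 mm and y +41 mm.

Call:
{"op": "carry_out", "data": {"commands": [[0.0018,-0.0014,0,0,0,0.14],[0.0018,-0.0014,0,0,0,0.28],[0.0018,-0.0014,0,0,0,0.42],[0.0018,-0.0014,0,0,0,0.56],[0.0018,-0.0014,0,0,0,0.7]]}}

```text
time: 44.3
tool_pos: [0.601, -0.334, 0.2039]
ee_rot: [3.141, 0.0, -0.954]
wrist_force: [0.8, -0.7, 1.1]
width: 0.0562
finger_force: 0.0
```

Call:
{"op": "carry_out", "data": {"commands": [[0,0,0,0,0,0.125],[0,0,0,0,0,0.125],[0,0,0.02,0,0,0.125],[0,0,0.045,0,0,0.125],[0,0,0.065,0,0,0.125]]}}

```text
time: 44.8
tool_pos: [0.6008, -0.3338, 0.1378]
ee_rot: [3.141, 0.0, -1.071]
wrist_force: [0.1, -0.1, -0.4]
width: 0.0563
finger_force: 0.0
```

Call:
{"op": "carry_out", "data": {"commands": [[0,0,0.015,0,0,0],[0,0,0.03,0,0,0],[0,0,0.045,0,0,0],[0,0,0.06,0,0,0],[0,0,0.066,0,0,0]]}}

```text
time: 45.3
tool_pos: [0.6003, -0.3335, 0.0707]
ee_rot: [3.14, 0.002, -1.075]
wrist_force: [-0.8, -0.1, 0.3]
width: 0.0561
finger_force: 0.0
```

Call:
{"op": "carry_out", "data": {"commands": [[0,0,0,0,0,0],[0,0,0,0,0,0],[0,0,0,0,0,0],[0,0,0,0,0,0],[0,0,0,0,0,0]], "jaw": 0.15}}

```text
time: 45.8
tool_pos: [0.6014, -0.3342, 0.0739]
ee_rot: [-3.141, -0.001, -1.076]
wrist_force: [-0.3, -0.6, 0.0]
width: 0.0198
finger_force: 0.0
```

Call:
{"op": "carry_out", "data": {"commands": [[0,0,0,0,0,0],[0,0,0,0,0,-0.14],[0,0,0,0,0,-0.28],[0,0,0,0,0,-0.42],[0,0,0,0,0,-0.56]]}}

```text
time: 46.3
tool_pos: [0.6008, -0.3345, 0.0738]
ee_rot: [3.141, -0.001, -0.51]
wrist_force: [-1.6, -0.1, 2.0]
width: 0.0178
finger_force: 29.9
```

Call:
{"op": "carry_out", "data": {"commands": [[0,0,0,0,0,-0.14],[0,0,0,0,0,-0.28],[0,0,0,0,0,-0.42],[0,0,0,0,0,-0.56],[0,0,0,0,0,-0.7]]}}

```text
time: 46.8
tool_pos: [0.6009, -0.3344, 0.0738]
ee_rot: [3.141, 0.0, 0.19]
wrist_force: [-2.4, 0.1, 1.7]
width: 0.0175
finger_force: 29.9
```

Call:
{"op": "carry_out", "data": {"commands": [[0,0,0,0,0,-0.12],[0,0,0,0,0,-0.13],[0,0,0,0,0,-0.13],[0,0,0,0,0,-0.13],[0,0,0,0,0,-0.13]]}}

```text
time: 47.3
tool_pos: [0.6008, -0.3344, 0.0738]
ee_rot: [3.141, 0.0, 0.313]
wrist_force: [-4.3, -1.1, 5.1]
width: 0.0175
finger_force: 29.9
```

Call:
{"op": "carry_out", "data": {"commands": [[0,0,0,0,0,0],[0,0,0,0,0,0],[0,0,0,0,0,0],[0,0,0,0,0,0],[0,0,0,0,0,0]], "jaw": 0.6}}

```text
time: 47.8
tool_pos: [0.6011, -0.3338, 0.0726]
ee_rot: [-3.141, 0.0, 0.314]
wrist_force: [0.2, -0.2, -0.2]
width: 0.0541
finger_force: 0.0
```

Call:
{"op": "carry_out", "data": {"commands": [[0,0,-0.03,0,0,0],[0,0,-0.07,0,0,0],[0,0,-0.11,0,0,0],[0,0,-0.15,0,0,0],[0,0,-0.19,0,0,0]]}}

```text
time: 48.3
tool_pos: [0.6009, -0.3338, 0.2647]
ee_rot: [3.141, -0.0, 0.314]
wrist_force: [0.3, -0.3, -0.4]
width: 0.0564
finger_force: 0.0
```

Call:
{"op": "carry_out", "data": {"commands": [[-0.04,-0.02,0,0,0,0],[-0.08,-0.04,0,0,0,0],[-0.12,-0.07,0,0,0,0],[-0.16,-0.1,0,0,0,0],[-0.19,-0.14,0,0,0,0]]}}

```text
time: 48.8
tool_pos: [0.3749, -0.2594, 0.2627]
ee_rot: [3.141, 0.0, 0.312]
wrist_force: [0.7, 1.4, 0.3]
width: 0.0565
finger_force: 0.0
```

Call:
{"op": "carry_out", "data": {"commands": [[0,-0.03,0,0,0,0],[0,-0.06,0,0,0,0],[0,-0.06,0,0,0,0],[0,-0.06,0,0,0,0],[0,-0.06,0,0,0,0]]}}

```text
time: 49.3
tool_pos: [0.3588, -0.2031, 0.2629]
ee_rot: [3.141, 0.0, 0.314]
wrist_force: [-0.4, -0.1, 0.3]
width: 0.0563
finger_force: 0.0
```

```bash
python3 - <<'E'
from h import *
s=snapshot("top");X=cloud(s);cv2.imwrite("pics/top8.png",s["img"][:,:,::-1])
for n,w,a,b in[("isobar",(430,485,175,235),.09,.12), ("mhead",(415,545,240,310),.068,.1),("mhandle",(415,545,240,310),.045,.062),("pan",(135,240,185,310),.04,.06)]: print(n,rect(X,w,a,b))
E
```

```text
isobar [(array([ 601.2, -332.5]), array([89.9, 20.6]), 16.3, np.float64(102.1), 319)]
mhead [(array([ 457.1, -325.3]), array([33.7, 21.5]), 82.5, np.float64(77.7), 72)]
mhandle [(array([ 438.1, -419.4]), array([133.7,  22.7]), 88.8, np.float64(55.8), 467)]
pan [(array([561.7, 296.4]), array([98.2, 60.7]), 2.3, np.float64(53.1), 914), (array([432.6, 294.8]), array([94.6, 59.6]), 0.2, np.float64(53.0), 919), (array([404.9, 386.5]), array([60.2, 97.3]), 87.1, np.float64(53.0), 946)]
```

View pics/top8.png

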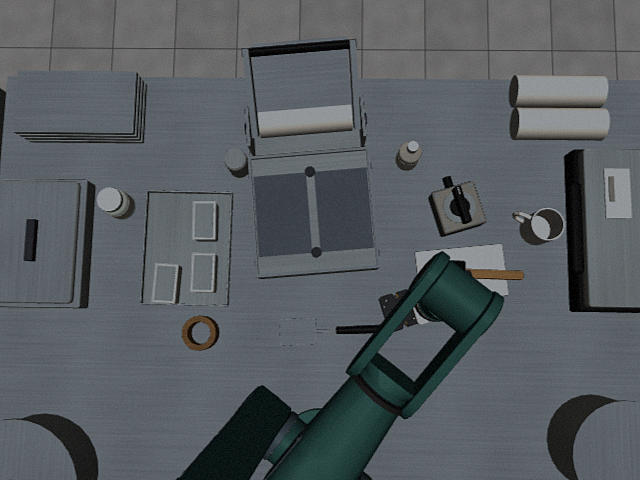

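The isolator bar is back at on (459,200), the mallet handle is where it was, and the trays are flat in the pan. Both pins, at (310,171) and (316,251), are down, and the arm is clear of everything.

```bash
python3 -c "
from bench import *
print(close_job())"
```

```text
the job is handed in; nothing more can be done
None
```

I handed the job in at about 49 s with every step done in order: isolator off, all three trays flat in the pan, both pins home, mallet back on its board, isolator on. The bench returned no verdict.

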